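# Show where the polish tin belongs

### The job

Show your helper where the bare aluminium polish tin belongs: point at it with the fingertips two or three centimetres above the middle of its lid and hold there for two seconds, then point in the same way at the tin's empty bay in the green caddy (the one with the round cork pad), fingertips two or three centimetres above the middle of its opening, again for two seconds, and finally draw the hand at least 20 cm away from both. Touch, move and lift nothing, and carry the hand high when travelling so that it never comes low over one of the other tins, the jar or the things in the other bays.

Things in the scene. Friction and masses are not known exactly. Their poses are not given: they have to be found in the camera images.
- polish_tin: the bare aluminium shoe-polish tin, standing upright on the bench among other tins: a disc 72 mm across and 25 mm high with a silver lid; origin at the centre of its underside, z up
- cork_pad: round brown cork pad, 72 mm across and 2 mm thick, lying on the floor of the caddy's one empty bay and marking the polish tin's place; fixed; origin at the centre of its underside, which is the centre of the bay's floor, z up. The bay's rim is 41 mm above this origin; the bay is about 84 mm square inside
- caddy: green plastic caddy, fixed to the bench. Front tier: three open bays side by side along its y axis, centres at y = -90, 0 and +90 mm, 92 mm deep (x) and 274 mm wide over all (y), floor 4 mm and rim 45 mm above the bench. Raised tier behind it: x from 47 to 137 mm, tray rim at 100 mm, small capped pots in it up to 111 mm high. Origin on the bench under the centre of the front tier's middle bay; x points from the front tier to the raised tier, z up
- black_tin: polish tin of the same shape (72 mm across, 25 mm high) with a black lid, standing on the bench; not the one meant; origin at the centre of its underside
- brown_tin: polish tin of the same shape (72 mm across, 25 mm high) with a dark brown lid, standing on the bench; not the one meant; origin at the centre of its underside
- jar: small glass jar with a yellow screw lid, 60 mm across and 63 mm high, standing on the bench; fragile; origin at the centre of its underside
- dauber: round wooden polish dauber with black bristles and a ball grip, 48 mm across and 68 mm high, standing in a caddy bay; origin at the centre of its underside
- cream_pot: white plastic cream pot with a red lid, 56 mm across and 56 mm high, standing in a caddy bay; origin at the centre of its underside
- suede_brush: suede brush lying bristles down on the bench: wooden back, black nylon bristles, 150 mm long (its x), 46 mm wide, 38 mm high; origin at the centre of its underside
- shoe_horn: flat wooden shoe horn lying on the bench, about 192 mm long (its x), up to 40 mm wide, 8 mm thick; origin on its underside near mid-length

How it is judged:
By the outcome, as a careful person would: the job done as asked, in the order asked, and still so for the second after the job is handed in, with the robot touching nothing.
It also fails if it takes over 48 s, if anything falls off the work surface, if the arm or the gripper's body presses on something with over 40 N, if the wrist force passes 120 N, or if a joint passes its speed limit or range.

### The arm

A 6-joint arm with a two-finger parallel gripper is mounted at the origin on the work surface. World frame = base frame: x ahead of the robot, y to its left, z up, the work surface at z = 0. Lengths are in m, angles in rad, forces in N, time in s.
With the tool pointing down it reaches from about 0.35 to 0.975 m from the base axis. Payload 4.9 kg.
Tool frame: the origin (TCP) lies on the centre line of the jaws, within the pads' length; the fingertips stand 8 mm ahead of it and the grasp point (between the pads) lies 11 mm behind it; z points along the fingers, y is the direction in which the jaws open and shut (so a half turn about z gives the same grasp; the last joint's range is limited). The gripper opens to 85 mm and grips with 20 to 120 N. Pads are 22 mm wide; open, the fingers measure 114 mm over their backs; the gripper's body (76 mm by 85 mm) begins 54 mm behind the grasp point. The pads swing forward as they close: fully open they stand 13 mm farther back than shut.
Start: joints at [-1.384, 0.053, 1.613, -0, 1.476, -0.119], TCP at [0.188, -0.596, 0.239] pointing down, gripper open.
Joint ranges: [-3.01, 3.01], [-1.01, 2.22], [0.06, 2.58], [-1.02, 4.17], [0.09, 2.62], [-3.14, 3.14]. Speed limits (rad/s): [2.57, 2.57, 3.14, 3.14, 3.14, 3.14].

### API

Orientations are given as a unit quaternion [w, x, y, z].
In Python, from plant import manip gives the robot as it stands.
- The arm moves only by the tool step_arm, never from a script. Its argument "deltas" is a list of rows, each a list of 7 numbers: the shift along the tool's x, y, z in m, then the turn, a rotation vector about the tool's x, y, z in rad, then the gripper command: -1 is fully open, 1 is shut, values between are in proportion. In form: [[dx, dy, dz, ax, ay, az, hand], ...]. A call has 1 to 20 rows; each row is the pose to reach, as a shift and turn from the pose commanded when the call began, along the tool's axes at that moment; what a row does not reach only later rows make up. A row lasts 1/10 s, in which the tool goes at most 50 mm and 8.59 degrees, less where a joint would pass 70% of its speed; a pose out of reach is approached as far as the arm can. A call with a gripper value outside its range is refused whole. The fingers move at their own pace and stop on an object; the grip force is fixed at half the most. Time passes only in rows, so rows that repeat a pose let the fingers close. It gives the time, the measured TCP pose, the force and the opening at its end, in the units of the state.
- manip.state(): the state, without advancing time (a new reading comes with each control period).
- manip.grab_frame(name): name is "scene" or "side" or "wrist"; returns the picture (480x640x3 uint8, red, green, blue); there is no depth.
- manip.get_calibration(name): a dict with "fov_y" (degrees; the focal length in pixels is half the picture's height over the tangent of half this angle, whatever the lens; pixels are square), "cx", "cy" (the principal point, pixels), "R" (3x3) and "t" (3): a world point X has camera coordinates R X + t. Camera axes: x right, y down, z forward; pixel columns grow to the right and rows downward; lengths in m; the calibration is good to about 2 mm. A picture is of the moment at which its call begins: read the wrist's pose just before it. get_calibration takes no time and is no camera call; for the wrist camera it gives the pose at the moment of the call.
- manip.job_done(): hands the job in, once; it reports no verdict.
The state is a dict: "time": time; "joint_pos": joint angles; "joint_vel": joint speeds; "joint_efforts": joint torques, N m; "tool_pos": TCP position; "tool_rot": TCP orientation; "contact_force": force on the tool from outside, world axes, zero at the start; "ft_torque": the same for the moment, N m; "gripper_width": opening from 0.0 (shut) to 1.0 (fully open).
Only numpy, scipy, OpenCV 4.12 (cv2) and the standard library are available. Lean on these libraries where they do the work, as an engineer would, in place of code of your own. Each camera call takes 0.05 s, during which the arm holds its last target.

## Working session

There is one attempt and no reset: what is moved stays moved. The work goes in short steps, Python scripts to look and compute and a tool call to move; the robot and the scene stay as the last step left them, time stands still between calls to the robot, and variables do not carry over. Pictures are saved under pics/ and viewed, and the job is handed in when it is done.

Besides the shell and the picture viewer there is one more tool, called after "Request:" as name(argument=value, ...), one argument or row to a line, values as JSON. step_arm: Moves the arm, as the interface text tells. Its arguments: {"type":"object","properties":{"deltas":{"type":"array"}},"required":["deltas"]}

```bash
mkdir -p pics
cat > h.py <<'E'
import sys; sys.path.insert(0,'.')
from plant import manip
import numpy as np, cv2
def save(n,f):
    im=manip.grab_frame(n); cv2.imwrite(f'pics/{f}.png',im[:,:,::-1]); return im
def ray(n,u,v,z,cal=None):
    c=cal or manip.get_calibration(n); f=240/np.tan(np.radians(c['fov_y'])/2)
    R=np.array(c['R']);t=np.array(c['t']);C=-R.T@t
    d=R.T@np.array([(u-c['cx'])/f,(v-c['cy'])/f,1]); return C+d*(z-C[2])/d[2]
def proj(n,X,cal=None):
    c=cal or manip.get_calibration(n); f=240/np.tan(np.radians(c['fov_y'])/2)
    p=np.array(c['R'])@np.array(X)+np.array(c['t']); return c['cx']+f*p[0]/p[2],c['cy']+f*p[1]/p[2]
E
python3 - <<'E'
from h import *
s=manip.state();print(s)
for n in("scene","side","wrist"):
    print(n,manip.get_calibration(n)); save(n,n+'0')
E
```

```text
{'time': 0.0, 'joint_pos': array([-1.38402233e+00,  5.33470254e-02,  1.61430773e+00, -2.36236053e-06,
        1.47601175e+00, -1.19012052e-01]), 'joint_vel': array([ 1.53358049e-03, -2.01081521e-03, -7.22435336e-05,  1.21174589e-04,
       -3.39799941e-04,  2.60700367e-04]), 'joint_efforts': array([ 1.40516637e-03, -3.93681800e+01, -3.70174098e+01, -1.09809398e-04,
        7.11614237e-03,  8.04695020e-06]), 'tool_pos': array([ 0.18802923, -0.59539962,  0.2380609 ]), 'tool_rot': array([-1.03629292e-03,  9.88334064e-01,  1.52298071e-01, -3.63004889e-05]), 'contact_force': array([-0.12799157, -0.15494411, -0.00291154]), 'ft_torque': array([ 0.00643967, -0.0130206 , -0.02775524]), 'gripper_width': 1.0000221672014526}
scene {'fov_y': 46.58508246466738, 'cx': 319.4797622592166, 'cy': 242.26033391419656, 'R': array([[ 0.49622724,  0.8681582 , -0.00773799],
       [ 0.69831555, -0.40441159, -0.59059856],
       [-0.51586231,  0.28766753, -0.80692842]]), 't': array([-0.33994127, -0.32517495,  1.49310754])}
side {'fov_y': 51.79760667326057, 'cx': 319.08963435789826, 'cy': 231.3318602651691, 'R': array([[ 0.97366501, -0.22797161,  0.00232308],
       [-0.15268263, -0.65960573, -0.73594042],
       [ 0.16930584,  0.71620474, -0.67704232]]), 't': array([-0.52496273,  0.17012458,  0.82607992])}
wrist {'fov_y': 68.95651682852929, 'cx': 323.04651747288676, 'cy': 238.23817075613536, 'R': array([[ 0.30064298, -0.95373473, -0.00196452],
       [-0.9143601 , -0.28881557,  0.28378015],
       [-0.27121837, -0.08352024, -0.95888736]]), 't': array([-0.62232149, -0.03605642,  0.37956683])}
```

View pics/scene0.png

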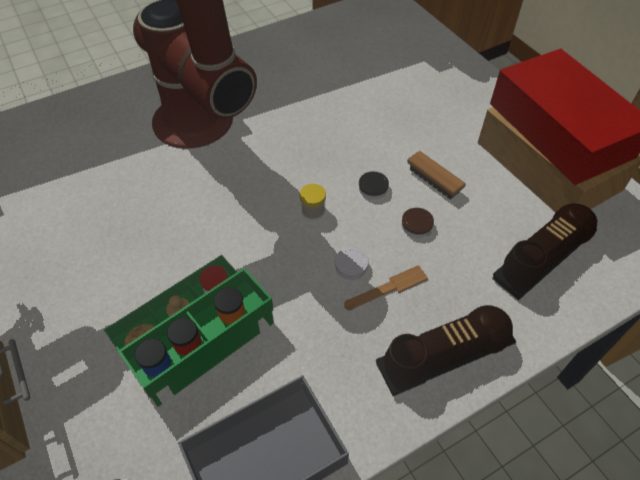

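View pics/side0.png

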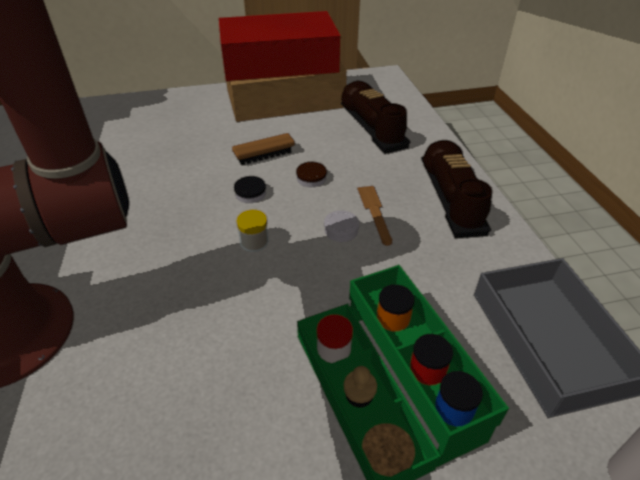

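View pics/wrist0.png

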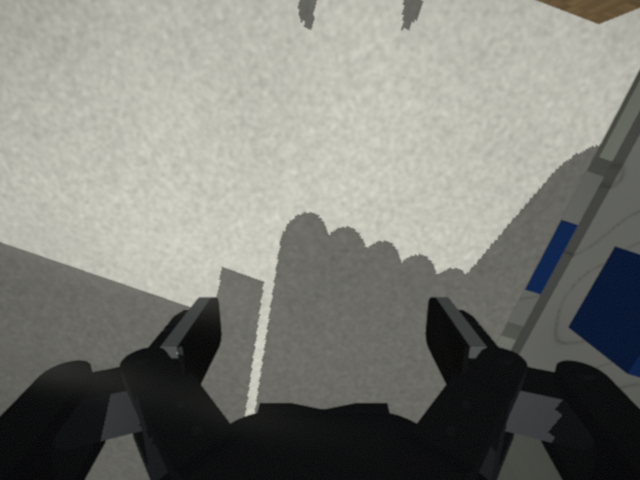

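The silver tin is at about (352,262) in the scene view and (342,224) in the side view. The cork bay is the near-right one, at about (388,448) in the side view, with the dauber and cream pot in the other two bays. I'll enlarge those areas.

Run:
```python
import cv2,numpy as np
a=cv2.imread('pics/scene0.png');b=cv2.imread('pics/side0.png')
f=lambda im,x,y,w,h,k:cv2.convertScaleAbs(cv2.resize(im[y:y+h,x:x+w],None,fx=k,fy=k,interpolation=cv2.INTER_CUBIC),alpha=1.3)
r1=np.hstack([f(a,320,230,64,60,6),f(b,310,195,64,60,6)]);cv2.imwrite('pics/c1.png',r1)
cv2.imwrite('pics/c2.png',f(b,290,300,180,180,3.3))
cv2.imwrite('pics/c3.png',f(a,100,250,180,150,4))
```

```text
(no output)
```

View pics/c1.png

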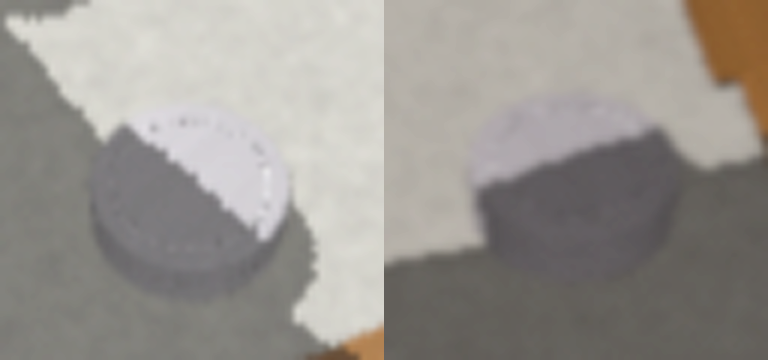

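View pics/c2.png

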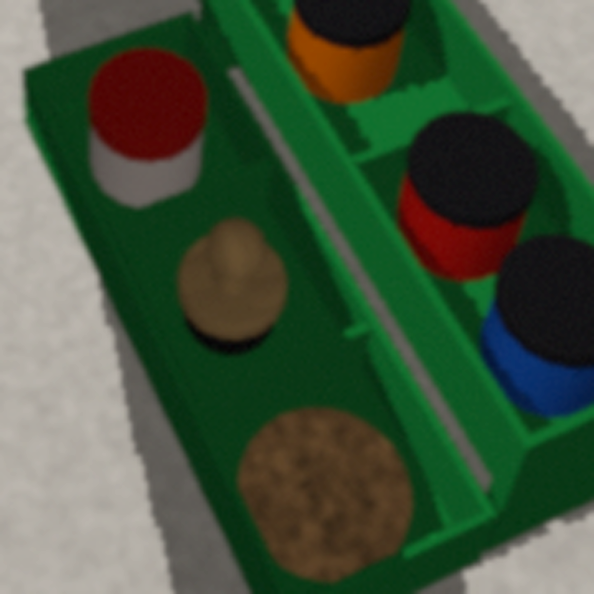

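View pics/c3.png

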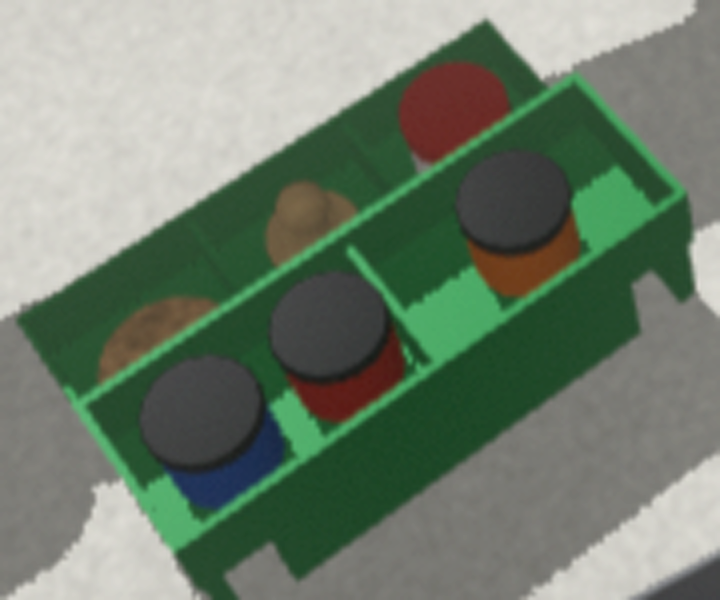

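```bash
cat >> h.py <<'E'
def circ(c,r,z):
    a=np.linspace(0,2*np.pi,60); return [[c[0]+r*np.cos(t),c[1]+r*np.sin(t),z] for t in a]
E
python3 - <<'E'
from h import *
t1=ray('scene',351.5,260.5,.025);t2=ray('side',342,221.5,.025)
k=ray('side',388.5,449.7,.006)
print(t1,t2,k)
# caddy axis: side view front-rim corner; scene crop front-tier corners at rim z .045
A=ray('scene',100+18/4,250+318/4,.045);B=ray('scene',100+487/4,250+20/4,.045);print(A,B,np.linalg.norm(A-B))
y=(B-A)[:2]/np.linalg.norm((B-A)[:2])
# outer front rim -> centre of bay
x=np.array([y[1],-y[0]]);print('x,y axes',x,y)
print('cork pred', A[:2]+x*.046+y*.047, B[:2]+x*.046-y*.227)
T=(t1+t2)/2
a=cv2.imread('pics/scene0.png');b=cv2.imread('pics/side0.png')
def draw(im,n,pts,o,k):
    p=np.array([[((u-o[0])*k),((v-o[1])*k)] for u,v in (proj(n,q) for q in pts)],int); cv2.polylines(im,[p],False,(0,0,255),1)
def crop(im,x,y,w,h,k): return cv2.resize(im[y:y+h,x:x+w],None,fx=k,fy=k,interpolation=cv2.INTER_CUBIC)
c1=crop(a,320,230,64,60,6);c2=crop(b,310,195,64,60,6)
for z in(0,.025):
    draw(c1,'scene',circ(T,.036,z),(320,230),6);draw(c2,'side',circ(T,.036,z),(310,195),6)
cv2.imwrite('pics/d1.png',np.hstack([c1,c2]))
def sq(c,z,h=.042): 
    return [[*(c+x*i*h+y*j*h),z] for i,j in((1,1),(1,-1),(-1,-1),(-1,1),(1,1))]
c1=crop(a,100,290,100,90,4);c2=crop(b,330,380,110,100,4)
for pts in (circ(k,.036,.006),sq(k[:2],.045)):
    draw(c1,'scene',pts,(100,290),4);draw(c2,'side',pts,(330,380),4)
cv2.imwrite('pics/d2.png',np.hstack([c1,cv2.resize(c2,(440,360))]))
E
```

```text
[0.61245367 0.12056105 0.025     ] [0.61420523 0.11793566 0.025     ] [ 0.55912032 -0.33261199  0.006     ]
[ 0.52217292 -0.38478185  0.045     ] [ 0.4744286  -0.11715627  0.045     ] 0.2718510050341923
x,y axes [0.98445682 0.17562682] [-0.17562682  0.98445682]
cork pred [ 0.55920348 -0.33043355] [ 0.5595809  -0.33254914]
```

View pics/d1.png

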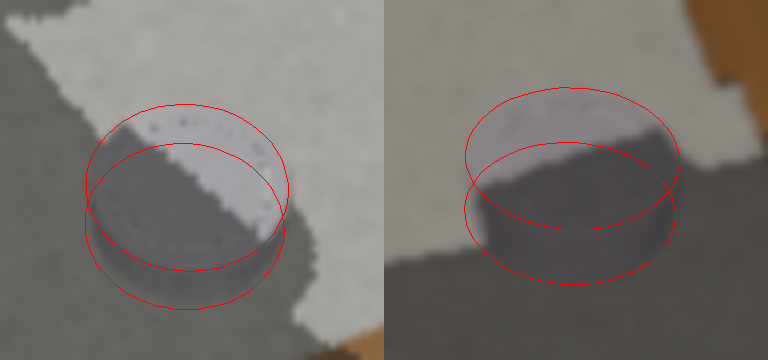

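View pics/d2.png

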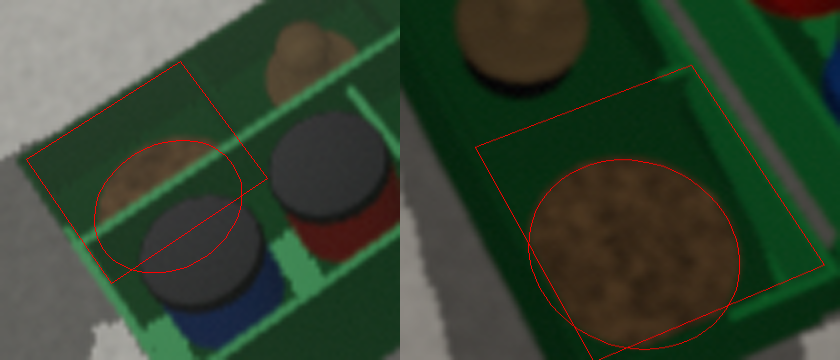

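Run:
```python
from h import *
from scipy.spatial.transform import Rotation as Ro
s=manip.state();q=s['tool_rot'];R=Ro.from_quat([*q[1:],q[0]]).as_matrix();p=s['tool_pos'];print(R.round(3))
c=manip.get_calibration('wrist');C=-np.array(c['R']).T@c['t'];print('cam in tool',R.T@(C-p))
print('jar',ray('scene',313,193,.063),ray('side',252,221,.063))
print('horn',ray('scene',350,303,.008),'brown',ray('scene',418,220,.025))
T=np.array([.613,.119,.30]);print('delta tool',R.T@(T-p))
print('up',R.T@(np.array([p[0],p[1],.3])-p))
```

```text
[[ 0.954  0.301 -0.   ]
 [ 0.301 -0.954  0.002]
 [ 0.    -0.002 -1.   ]]
cam in tool [ 0.07284915 -0.00161724 -0.13476632]
jar [0.4338637  0.12733319 0.063     ] [0.43520162 0.11669913 0.063     ]
horn [0.69164286 0.0688027  0.008     ] brown [0.59346141 0.30813581 0.025     ]
delta tool [ 0.62035815 -0.5535623  -0.06068148]
up [ 1.08585454e-05 -9.64254480e-05 -6.16563119e-02]
```

Request:
step_arm(
  deltas=[
    [0,0,-0.02,0,0,0,1],
    [0,0,-0.04,0,0,0,1],
    [0,0,-0.06,0,0,0,1],
    [0.01,-0.009,-0.06,0,0,0,1],
    [0.03,-0.027,-0.06,0,0,0,1],
    [0.05,-0.045,-0.06,0,0,0,1],
    [0.07,-0.062,-0.06,0,0,0,1],
    [0.09,-0.08,-0.06,0,0,0,1],
    [0.11,-0.098,-0.06,0,0,0,1],
    [0.13,-0.116,-0.06,0,0,0,1],
    [0.15,-0.134,-0.06,0,0,0,1],
    [0.17,-0.152,-0.06,0,0,0,1],
    [0.19,-0.17,-0.06,0,0,0,1],
    [0.21,-0.187,-0.06,0,0,0,1],
    [0.23,-0.205,-0.06,0,0,0,1],
    [0.25,-0.223,-0.06,0,0,0,1],
    [0.27,-0.241,-0.06,0,0,0,1],
    [0.29,-0.259,-0.06,0,0,0,1],
    [0.31,-0.277,-0.06,0,0,0,1],
    [0.32,-0.286,-0.06,0,0,0,1],
  ],
)

```text
time: 2.15
tool_pos: [0.4074, -0.2245, 0.2977]
tool_rot: [-0.001, 0.988, 0.153, -0.001]
contact_force: [0.2, -0.1, -0.0]
gripper_width: 0.002
```

Request:
step_arm(
  deltas=[
    [0.02,-0.018,0,0,0,0,1],
    [0.04,-0.036,0,0,0,0,1],
    [0.06,-0.054,0,0,0,0,1],
    [0.08,-0.071,0,0,0,0,1],
    [0.1,-0.089,0,0,0,0,1],
    [0.12,-0.107,0,0,0,0,1],
    [0.14,-0.125,0,0,0,0,1],
    [0.16,-0.143,0,0,0,0,1],
    [0.18,-0.161,0,0,0,0,1],
    [0.2,-0.178,0,0,0,0,1],
    [0.22,-0.196,0,0,0,0,1],
    [0.24,-0.214,0,0,0,0,1],
    [0.26,-0.232,0,0,0,0,1],
    [0.28,-0.25,0,0,0,0,1],
    [0.29,-0.259,0,0,0,0,1],
    [0.3,-0.268,0,0,0,0,1],
    [0.3,-0.268,0,0,0,0,1],
    [0.3,-0.268,0,0,0,0,1],
  ],
)

```text
time: 3.95
tool_pos: [0.6124, 0.1185, 0.2991]
tool_rot: [0.0, 0.988, 0.152, -0.0]
contact_force: [-0.8, -0.5, 0.2]
gripper_width: -0.001
```

Run:
```python
from h import *
s=manip.state();print(s['time'],s['tool_pos'],s['tool_rot'],s['gripper_width'],s['joint_pos'])
c=manip.get_calibration('wrist');save('wrist','w1');save('side','s1')
print([proj('wrist',[.613,.119,.025],c)],proj('side',s['tool_pos']-[0,0,.008]))
np.save('c1.npy',c,allow_pickle=True)
```

```text
3.95 [0.61238307 0.11845009 0.29910425] [ 2.35879480e-04  9.88356699e-01  1.52154117e-01 -3.21856329e-04] -0.001396893771351054 [ 7.20507865e-02  2.17510033e-02  1.54575870e+00 -5.22116774e-04
  1.57468654e+00  1.33735041e+00]
[(np.float64(324.119576188763), np.float64(198.25660031313026))] (np.float64(346.2775110556426), np.float64(100.88839639179636))
```

View pics/w1.png

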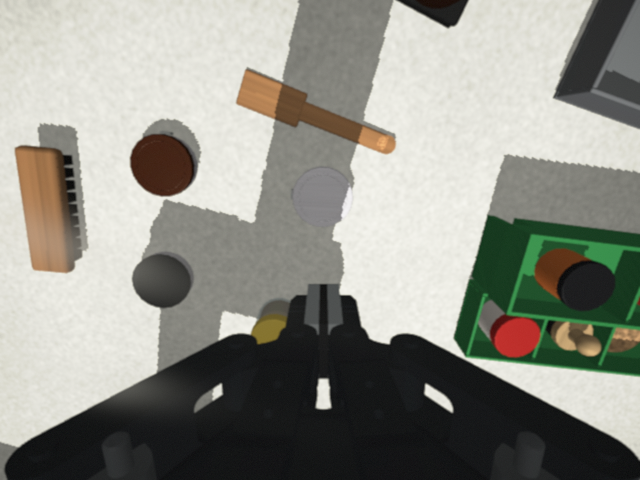

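View pics/s1.png

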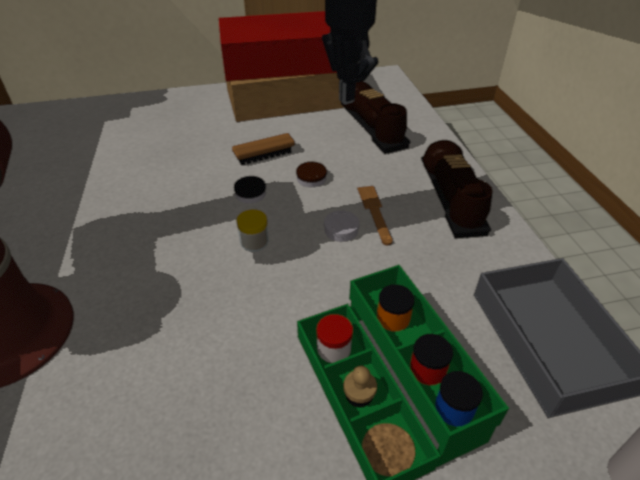

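The wrist view puts the lid centre at about (321,195), within 3 px of the prediction. In the side view the closed fingertips are at about (347,103), and a tip 8 mm ahead of the TCP projects to (346,101). I'll refine both targets with this wrist view.

Run:
```python
from h import *
c=np.load('c1.npy',allow_pickle=True).item()
b=cv2.imread('pics/w1.png');f=lambda im,x,y,w,h,k:cv2.resize(im[y:y+h,x:x+w],None,fx=k,fy=k,interpolation=cv2.INTER_CUBIC)
print('tin',ray('wrist',321.5,195,.025,c))
s=manip.state();print('tip proj',proj('wrist',s['tool_pos']-[0,0,.008],c))
im=cv2.imread('pics/s1.png')
k=(.5593,-.332);T=(.613,.1185)
x=np.array([.9845,.1756]);y=np.array([-.1756,.9845])
def draw(im,n,pts,o,kk,cal=None):
    p=np.array([[((u+.5-o[0])*kk),((v+.5-o[1])*kk)] for u,v in (proj(n,q,cal) for q in pts)],int); cv2.polylines(im,[p],False,(255,0,0),1)
sq=[[*(np.array(k)+x*i*.042+y*j*.042),.045] for i,j in((1,1),(1,-1),(-1,-1),(-1,1),(1,1))]
A=f(im,330,390,100,90,4);draw(A,'side',circ(k,.036,.006),(330,390),4);draw(A,'side',sq,(330,390),4)
B=f(b,280,150,90,90,4);draw(B,'wrist',circ(T,.036,.025),(280,150),4,c)
cv2.imwrite('pics/e1.png',np.hstack([A,B]))
```

```text
tin [0.61576142 0.12310576 0.025     ]
tip proj (np.float64(327.37959842900443), np.float64(303.71417155068843))
```

View pics/e1.png

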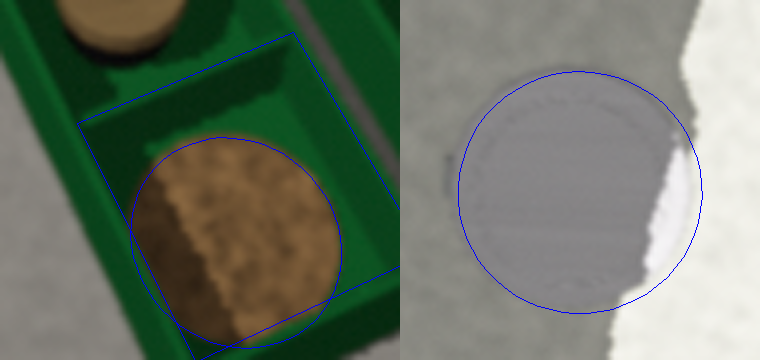

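Request:
step_arm(
  deltas=[
    [0.001,-0.001,0.02,0,0,0,1],
    [0.001,-0.001,0.045,0,0,0,1],
    [0.001,-0.001,0.07,0,0,0,1],
    [0.001,-0.001,0.095,0,0,0,1],
    [0.001,-0.001,0.12,0,0,0,1],
    [0.001,-0.001,0.145,0,0,0,1],
    [0.001,-0.001,0.17,0,0,0,1],
    [0.001,-0.001,0.19,0,0,0,1],
    [0.001,-0.001,0.205,0,0,0,1],
    [0.001,-0.001,0.22,0,0,0,1],
    [0.001,-0.001,0.23,0,0,0,1],
    [0.001,-0.001,0.236,0,0,0,1],
    [0.001,-0.001,0.24,0,0,0,1],
    [0.001,-0.001,0.241,0,0,0,1],
    [0.001,-0.001,0.241,0,0,0,1],
    [0.001,-0.001,0.241,0,0,0,1],
  ],
)

```text
time: 5.65
tool_pos: [0.6138, 0.1203, 0.0591]
tool_rot: [0.0, 0.988, 0.152, 0.001]
contact_force: [-0.0, 0.6, 0.2]
gripper_width: -0.0
```

Run:
```python
from h import *
s=manip.state();print(s['time'],s['tool_pos'],s['contact_force'])
a=save('scene','sc2');b=save('side','s2')
f=lambda im,x,y,w,h,k:cv2.resize(im[y:y+h,x:x+w,::-1],None,fx=k,fy=k,interpolation=cv2.INTER_CUBIC)
cv2.imwrite('pics/f2.png',np.hstack([f(a,300,210,100,90,4),f(b,290,170,100,90,4)]))
```

```text
5.65 [0.61378912 0.12032156 0.05906897] [-0.00830971  0.63540838  0.21069967]
```

View pics/f2.png

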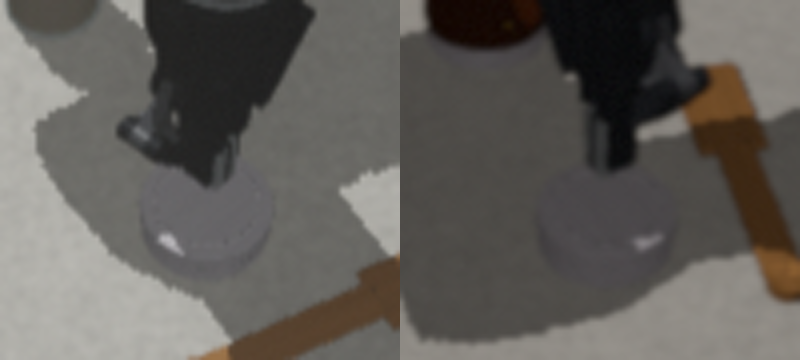

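Both views show the tips over the middle of the lid, with a clear gap. I'll hold here.

Request:
step_arm(
  deltas=[
    [0,0,0.001,0,0,0,1],
    [0,0,0.001,0,0,0,1],
    [0,0,0.001,0,0,0,1],
    [0,0,0.001,0,0,0,1],
    [0,0,0.001,0,0,0,1],
    [0,0,0.001,0,0,0,1],
    [0,0,0.001,0,0,0,1],
    [0,0,0.001,0,0,0,1],
    [0,0,0.001,0,0,0,1],
    [0,0,0.001,0,0,0,1],
    [0,0,0.001,0,0,0,1],
    [0,0,0.001,0,0,0,1],
    [0,0,0.001,0,0,0,1],
    [0,0,0.001,0,0,0,1],
    [0,0,0.001,0,0,0,1],
    [0,0,0.001,0,0,0,1],
    [0,0,0.001,0,0,0,1],
    [0,0,0.001,0,0,0,1],
    [0,0,0.001,0,0,0,1],
    [0,0,0.001,0,0,0,1],
  ],
)

```text
time: 7.75
tool_pos: [0.6133, 0.1202, 0.0573]
tool_rot: [-0.0, 0.988, 0.152, -0.0]
contact_force: [0.0, -0.3, -0.3]
gripper_width: 0.001
```

Request:
step_arm(
  deltas=[
    [0,0,0,0,0,0,1],
    [0,0,0,0,0,0,1],
    [0,0,0,0,0,0,1],
    [0,0,0,0,0,0,1],
    [0,0,0,0,0,0,1],
    [0,0,0,0,0,0,1],
    [0,0,0,0,0,0,1],
    [0,0,0,0,0,0,1],
  ],
)

```text
time: 8.55
tool_pos: [0.6133, 0.1202, 0.0573]
tool_rot: [-0.0, 0.988, 0.152, 0.0]
contact_force: [-0.4, 0.4, 0.9]
gripper_width: 0.003
```

Request:
step_arm(
  deltas=[
    [0,0,-0.01,0,0,0,1],
    [0,0,-0.03,0,0,0,1],
    [0,0,-0.055,0,0,0,1],
    [0,0,-0.08,0,0,0,1],
    [0,0,-0.105,0,0,0,1],
    [0,0,-0.13,0,0,0,1],
    [0,0,-0.155,0,0,0,1],
    [0,0,-0.18,0,0,0,1],
    [0,0,-0.2,0,0,0,1],
    [0,0,-0.22,0,0,0,1],
    [0,0,-0.235,0,0,0,1],
    [0,0,-0.24,0,0,0,1],
    [0,0,-0.24,0,0,0,1],
  ],
)

```text
time: 9.85
tool_pos: [0.6135, 0.1203, 0.2983]
tool_rot: [0.0, 0.988, 0.152, 0.001]
contact_force: [0.1, -0.6, 0.8]
gripper_width: -0.002
```

Run:
```python
from h import *
from scipy.spatial.transform import Rotation as Ro
s=manip.state();q=s['tool_rot'];R=Ro.from_quat([*q[1:],q[0]]).as_matrix();p=s['tool_pos'];print(s['time'],p)
print(R.T@(np.array([.5593,-.332,.3])-p))
```

```text
9.85 [0.61353129 0.12025083 0.29832112]
[-0.18786789  0.41494214 -0.00182969]
```

Request:
step_arm(
  deltas=[
    [-0.005,0.01,0,0,0,0.01,1],
    [-0.014,0.03,0,0,0,0.02,1],
    [-0.024,0.053,0,0,0,0.03,1],
    [-0.036,0.08,0,0,0,0.04,1],
    [-0.048,0.106,0,0,0,0.05,1],
    [-0.06,0.133,0,0,0,0.06,1],
    [-0.072,0.159,0,0,0,0.07,1],
    [-0.084,0.186,0,0,0,0.08,1],
    [-0.096,0.212,0,0,0,0.09,1],
    [-0.108,0.239,0,0,0,0.1,1],
    [-0.12,0.265,0,0,0,0.11,1],
    [-0.132,0.292,0,0,0,0.12,1],
    [-0.144,0.318,0,0,0,0.13,1],
    [-0.156,0.345,0,0,0,0.13,1],
    [-0.168,0.371,0,0,0,0.13,1],
    [-0.177,0.391,0,0,0,0.13,1],
    [-0.184,0.406,0,0,0,0.13,1],
    [-0.188,0.415,0,0,0,0.13,1],
    [-0.188,0.415,0,0,0,0.13,1],
    [-0.188,0.415,0,0,0,0.13,1],
  ],
)

```text
time: 11.85
tool_pos: [0.5589, -0.3316, 0.297]
tool_rot: [-0.0, 0.996, 0.088, -0.0]
contact_force: [-0.1, -0.3, 0.1]
gripper_width: 0.001
```

Run:
```python
from h import *
s=manip.state();c=manip.get_calibration('wrist');print(s['time'],s['tool_pos'],s['tool_rot'])
save('wrist','w3');b=save('scene','sc3')
k=np.array((.5593,-.332))
print(proj('wrist',[*k,.006],c))
x=np.array([.9845,.1756]);y=np.array([-.1756,.9845])
im=cv2.imread('pics/w3.png')
for pts in (circ(k,.036,.006),[[*(k+x*i*.042+y*j*.042),.045] for i,j in((1,1),(1,-1),(-1,-1),(-1,1),(1,1))]):
    cv2.polylines(im,[np.array([proj('wrist',q,c) for q in pts],int)],False,(255,0,0),1)
cv2.imwrite('pics/w3d.png',im)
```

```text
11.85 [ 0.55891739 -0.33160019  0.29698286] [-4.20631304e-04  9.96127001e-01  8.79249737e-02 -1.41721648e-04]
(np.float64(325.044151682405), np.float64(196.1529649962885))
```

View pics/w3d.png

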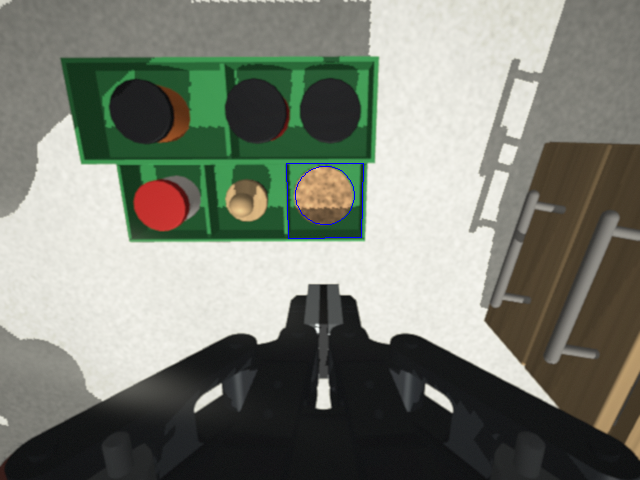

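The projected pad and rim overlay fit the cork and bay to within about 1 px, so I'll descend.

Request:
step_arm(
  deltas=[
    [0,0,0.02,0,0,0,1],
    [0,0,0.045,0,0,0,1],
    [0,0,0.07,0,0,0,1],
    [0,0,0.095,0,0,0,1],
    [0,0,0.12,0,0,0,1],
    [0,0,0.145,0,0,0,1],
    [0,0,0.165,0,0,0,1],
    [0,0,0.18,0,0,0,1],
    [0,0,0.195,0,0,0,1],
    [0,0,0.205,0,0,0,1],
    [0,0,0.212,0,0,0,1],
    [0,0,0.217,0,0,0,1],
    [0,0,0.219,0,0,0,1],
    [0,0,0.219,0,0,0,1],
    [0,0,0.219,0,0,0,1],
  ],
)

```text
time: 13.45
tool_pos: [0.5593, -0.3324, 0.079]
tool_rot: [0.0, 0.996, 0.088, 0.0]
contact_force: [-0.3, -0.7, -0.6]
gripper_width: 0.004
```

Run:
```python
from h import *
s=manip.state();print(s['time'],s['tool_pos'],s['contact_force'])
a=save('scene','sc4');b=save('side','s4')
f=lambda im,x,y,w,h,k:cv2.resize(im[y:y+h,x:x+w,::-1],None,fx=k,fy=k,interpolation=cv2.INTER_CUBIC)
cv2.imwrite('pics/f4.png',np.hstack([f(a,90,250,133,150,3),f(b,330,330,133,150,3)]))
```

```text
13.45 [ 0.55931094 -0.33243651  0.07902882] [-0.26635472 -0.73769483 -0.62991079]
```

View pics/f4.png

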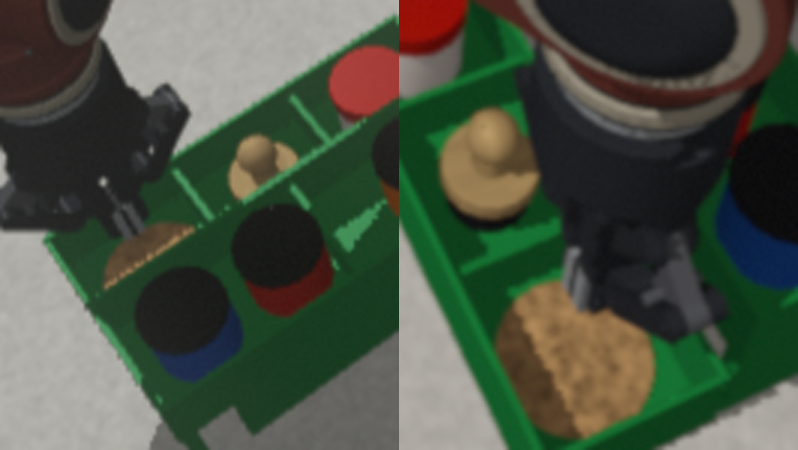

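Request:
step_arm(
  deltas=[
    [0,0,0,0,0,0,1],
    [0,0,0,0,0,0,1],
    [0,0,0,0,0,0,1],
    [0,0,0,0,0,0,1],
    [0,0,0,0,0,0,1],
    [0,0,0,0,0,0,1],
    [0,0,0,0,0,0,1],
    [0,0,0,0,0,0,1],
    [0,0,0,0,0,0,1],
    [0,0,0,0,0,0,1],
    [0,0,0,0,0,0,1],
    [0,0,0,0,0,0,1],
    [0,0,0,0,0,0,1],
    [0,0,0,0,0,0,1],
    [0,0,0,0,0,0,1],
    [0,0,0,0,0,0,1],
    [0,0,0,0,0,0,1],
    [0,0,0,0,0,0,1],
    [0,0,0,0,0,0,1],
    [0,0,0,0,0,0,1],
  ],
)

```text
time: 15.55
tool_pos: [0.5589, -0.3321, 0.0783]
tool_rot: [0.0, 0.996, 0.088, 0.0]
contact_force: [-0.5, 0.6, 0.9]
gripper_width: -0.001
```

Request:
step_arm(
  deltas=[
    [0,0,0,0,0,0,1],
    [0,0,0,0,0,0,1],
    [0,0,0,0,0,0,1],
    [0,0,0,0,0,0,1],
    [0,0,0,0,0,0,1],
    [0,0,0,0,0,0,1],
    [0,0,0,0,0,0,1],
    [0,0,0,0,0,0,1],
  ],
)

```text
time: 16.35
tool_pos: [0.5589, -0.3321, 0.0783]
tool_rot: [-0.0, 0.996, 0.088, -0.0]
contact_force: [0.6, -0.1, -0.8]
gripper_width: -0.003
```

Request:
step_arm(
  deltas=[
    [0,0,-0.01,0,0,0,1],
    [0,0,-0.03,0,0,0,1],
    [0,0,-0.055,0,0,0,1],
    [0,0,-0.08,0,0,0,1],
    [0,0,-0.105,0,0,0,1],
    [0,0,-0.13,0,0,0,1],
    [0,0,-0.155,0,0,0,1],
    [0,0,-0.18,0,0,0,1],
    [0,0,-0.2,0,0,0,1],
    [0,0,-0.215,0,0,0,1],
    [0,0,-0.22,0,0,0,1],
    [0,0,-0.22,0,0,0,1],
  ],
)

```text
time: 17.55
tool_pos: [0.5591, -0.3323, 0.2992]
tool_rot: [0.0, 0.996, 0.088, 0.0]
contact_force: [-0.6, 0.4, 0.3]
gripper_width: 0.004
```

Request:
step_arm(
  deltas=[
    [-0.01,0.005,0,0,0,0,1],
    [-0.03,0.014,0,0,0,0,1],
    [-0.05,0.023,0,0,0,0,1],
    [-0.07,0.033,0,0,0,0,1],
    [-0.09,0.042,0,0,0,0,1],
    [-0.11,0.051,0,0,0,0,1],
    [-0.13,0.061,0,0,0,0,1],
    [-0.15,0.07,0,0,0,0,1],
    [-0.17,0.079,0,0,0,0,1],
    [-0.19,0.089,0,0,0,0,1],
    [-0.21,0.098,0,0,0,0,1],
    [-0.23,0.107,0,0,0,0,1],
    [-0.25,0.117,0,0,0,0,1],
    [-0.27,0.126,0,0,0,0,1],
    [-0.285,0.133,0,0,0,0,1],
    [-0.295,0.138,0,0,0,0,1],
    [-0.3,0.14,0,0,0,0,1],
    [-0.3,0.14,0,0,0,0,1],
    [-0.3,0.14,0,0,0,0,1],
    [-0.3,0.14,0,0,0,0,1],
  ],
)

```text
time: 19.55
tool_pos: [0.2886, -0.5221, 0.2983]
tool_rot: [-0.0, 0.996, 0.088, 0.0]
contact_force: [-0.4, -0.4, -0.0]
gripper_width: 0.006
```

Run:
```python
from h import *
s=manip.state();print(s['time'],s['tool_pos'],abs(s['joint_vel']).max(),np.linalg.norm(s['tool_pos'][:2]-[.559,-.332]))
save('side','s5')
```

```text
19.55 [ 0.28864812 -0.52206609  0.29833947] 0.0014978226527697185 0.3304773224173998
```

View pics/s5.png

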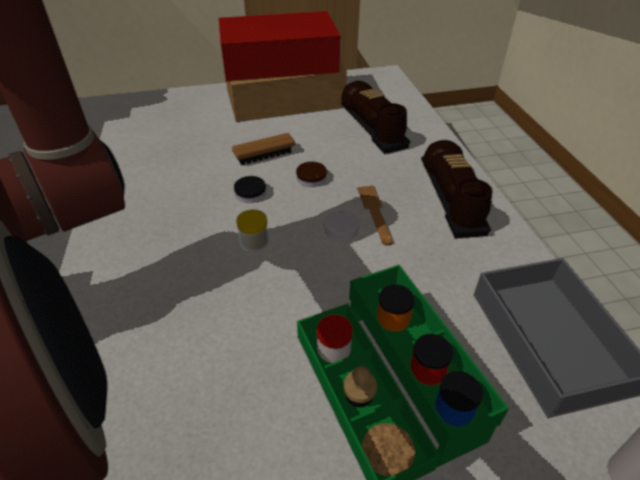

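The tin at (342,224), the caddy contents and everything else look the same as in the first picture, and the hand is clear and still.

```bash
python3 -c "
from plant import manip
print(manip.job_done())"
```

```text
the job is handed in; nothing more can be done
None
```

I pointed at the silver polish tin and then at its empty bay with the cork pad, holding over two seconds at each, then drew the hand away and handed the job in at 19.6 s.

| | Fingertip height | Hold | Position |
|---|---|---|---|
| Tin | about 24–26 mm above the lid | about 2.9 s | TCP at (0.613, 0.120) |
| Cork bay | about 25 mm above the rim | about 2.9 s | TCP at (0.559, -0.332) |

- **Travel:** I shut the gripper at the start. Moves between points were at a TCP height of about 0.30 m, with vertical descents and rises. The hand finished 33 cm (horizontally) from the bay and farther from the tin.
- **Checks:** The force readings at the end of each move never rose above noise (about 1 N). The last side picture shows the tin, the caddy and everything else where they started.
- **Disagreement:** The camera views placed the tin's centre 2–5 mm apart, so I aimed at a middle value. For the cork bay, the views agreed to within about 2 mm.

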